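# Fit the mixing paddle to the counter mixer

### The arm

A 6-joint arm with a two-finger parallel gripper is mounted at the origin on a cart in front of the work surface, level with it; the furniture and walls round the work are solid. World frame = base frame: x ahead of the robot, y to its left, z up, the work surface at z = 0. Lengths are in m, angles in rad, forces in N, time in s.
With the tool pointing down it reaches from about 0.35 to 0.975 m from the base axis. Payload 4.9 kg.
Tool frame: the origin (TCP) lies between the finger pads, 19 mm behind the fingertips; this is the grasp point; z points along the fingers, y is the line along which they close (so a half turn about z gives the same grasp; the last joint's range is limited). The gripper opens to 85 mm and grips with 20 to 120 N. Pads are 22 mm wide; open, the fingers measure 114 mm over their backs; the gripper's body (76 mm by 85 mm) begins 54 mm behind the grasp point. The pads swing forward as they close: fully open they stand 13 mm farther back than shut.
Start: joints at [1.118, 0.053, 1.613, -0, 1.476, -0.119], TCP at [0.205, 0.59, 0.25] pointing down, gripper open.
Joint ranges: [-3.01, 3.01], [-1.01, 2.22], [0.06, 2.58], [-1.02, 4.17], [0.09, 2.62], [-3.14, 3.14]. Speed limits (rad/s): [2.57, 2.57, 3.14, 3.14, 3.14, 3.14].

### API

Orientations are given as a rotation vector (axis times angle).
In Python, from workcell import robot, imaging, workorder, models gives the robot as it stands.
- The arm moves only by the shell command python3 -m jog 'ROWS' [FORCE]. ROWS is JSON, a list of rows, each a list of 7 numbers: the shift along the tool's x, y, z scaled (see below), then the turn, a rotation vector about the tool's x, y, z scaled (see below), then the opening, from 0 (shut) to 1 (fully open). A call has 1 to 20 rows; each row is the pose to reach, as a shift and turn from the pose commanded when the call began, along the tool's axes at that moment, turning the shorter way round; what a row does not reach only later rows make up. The controller multiplies each number of a shift by 0.15 m and each number of a turn by 360 degrees. A row lasts 1/12 s, in which the tool goes at most 41.7 mm and 7.16 degrees, less where a joint would pass 70% of its speed; a pose out of reach is approached as far as the arm can. A call with a number of a shift or a turn outside -1 to 1 is refused whole. A call with a gripper value outside its range is refused whole. The fingers move at their own pace and stop on an object; FORCE is the grip in N (left out, the last holds). Time passes only in rows, so rows that repeat a pose let the fingers close. It gives the time, the measured TCP pose, the force, the opening and the grip force at its end, in the units of the state.
- robot.observe(): the state, without advancing time (a new reading comes with each control period).
- imaging.capture(name): name is "scene" or "top" or "wrist"; returns the picture (480x640x3 uint8, red, green, blue); there is no depth.
- imaging.camera_model(name): a dict with "fx", "fy", "cx", "cy" (pixels), "R" (3x3) and "t" (3): a world point X has camera coordinates R X + t; the wrist camera has in their place "tool_from_camera" (4x4, takes a point from camera to tool coordinates, whose origin is the TCP and whose axes are the flange's). Camera axes: x right, y down, z forward; pixel columns grow to the right and rows downward; lengths in m; the calibration is good to about 2 mm. A picture is of the moment at which its call begins: read the wrist's pose just before it. camera_model takes no time and is no camera call.
- workorder.finish_job(): hands the job in; it is judged then, once.
Trained networks look in the newest picture that a camera, given by its name, has taken for a name from the list of things; names that differ only in an ending like _2 or _b are one class to them, and where a whole thing is asked for, a point or a joint stands for the part that bears it (a point fixed in the world has none). Each returns a list of dicts, best first, with "confidence" (0 to 1); they miss things now and then, are a little off and sometimes report something else, mostly with a low value. They report only what shows in the picture. A call takes as long as a camera call.
- models.spot_in(camera, label): "xy" ([column, row] in pixels, amid what is visible of it).
- models.silhouettes(camera, label): "pixels" (480x640 bool, what is visible of it) and "xy" ([column, row] in pixels, amid what is visible of it).
- models.pinpoint(camera, label): "xy" ([column, row] in pixels: a listed point, or the origin of a listed thing).
The state is a dict: "clock": time; "joint_pos": joint angles; "qvel": joint speeds; "effort": joint torques, N m; "position": TCP position; "tcp_rot": TCP orientation; "contact_force": force on the tool from outside, world axes, zero at the start; "torque": the same for the moment, N m; "grip_width": finger opening in m; "finger_force": force on a finger pad.
Only numpy, scipy, OpenCV 4.12 (cv2) and the standard library are available. Lean on these libraries where they do the work, as an engineer would, in place of code of your own. Each camera call takes 0.05 s, during which the arm holds its last target. There are 200 camera calls.

### The job

On the counter mixer, first turn the lock ring clockwise (seen from above) until its pointer stands at the locked mark, the long rib. Then take the mixing paddle out of its storage cup, set its cross-shaped foot into the cross-shaped drive socket inside the ring, turning it until the splines mesh, and push it fully home against the spring. Finish while still gripping the paddle by its square grip and pressing it down, ring still locked, and leave the things standing around undisturbed.

Things in the scene. Friction and masses are not known exactly. Their poses are not given: they have to be found in the camera images.
- mixer_base: White motor base, fixed: rounded box 180 (x) x 140 (y) mm, top 55 mm above the counter, dial on its front (-x). Origin on the counter under its centre; the lock ring and drive socket stand on the vertical axis through it. A long black rib on top, from the ring towards -x, is the locked mark; a round black stud 1 rad anticlockwise of it is the open mark.
- ring_center (a point): Centre of the grey lock ring, 78 mm above the counter. Ring 59 mm across with two flat lugs, 22 mm wide, 66 to 90 mm above the counter, 66 mm across their outer faces, on this frame's +x and -x: grip across them from above (fingers close along x). The +x lug carries the pointer (ridge on top, finger below). The frame turns with the ring, z up.
- lock_ring (a joint): Turn of the lock ring (rad), growing clockwise seen from above: 0 with the pointer at the open stud, 1.0 at the locked rib, end stop at 1.05. It starts within 0.35 rad of open; friction of about 0.08 N m keeps it where it is left.
- socket_mouth (a point): Centre of the mouth of the steel drive socket inside the ring, 93 mm above the counter (3 mm above the ring's lugs). Two crossed slots run along this frame's x and y (it turns with the socket, z up), each 12 mm wide, 37 mm long, lips rounded at 2 mm. A spring seat in the bottom lies 25 mm below the mouth at rest.
- drive_socket (a joint): Turn of the drive socket (rad, anticlockwise from above); at 0 its slots lie along the mixer base's x and y. It starts at any angle and is stiff (about 0.25 N m of friction).
- seat (a joint): Travel (m) of the spring seat in the bottom of the socket: 0 at rest, growing downward, 0.010 at its stop. The spring pushes back with about 5 N at rest and 10 N at the stop.
- paddle: White paddle, 0.14 kg, 111 mm tall, upright. Origin: centre of its foot's underside, z up. Foot: cross of ribs along x and y, 34 x 9 mm (31 x 6 in the lowest 4 mm), 36 tall; flange 52 across at 36 to 41 mm; blades along +x and -x to 54 mm out, at 41 to 63 mm; square grip 26 x 26, faces square to x, y, at 64 to 110 mm. Any quarter turn fits. Home: foot 35 mm below the mouth.
- paddle_grip (a point): Middle of the paddle's square grip, 90 mm above the underside of its foot, axes as the paddle's.
- cup: Grey round storage cup, fixed, 45 mm tall, 62 to 66 mm across on a foot 90 mm across, bore at least 41 mm. Origin on the counter under its centre. The paddle hangs in it at any angle, flange on the rim, its foot 9 mm above the counter; lift it straight up by at least 40 mm to clear the cup.
- salt_shaker: Bystander: salt shaker 44 mm across, 90 mm tall, behind the work. Origin at its underside.
- kitchen_timer: Bystander: round wind-up timer 56 mm across, 37 mm tall, behind the work. Origin at its underside.
- dressing_pouch: Bystander: stand-up pouch 47 x 75 x 150 mm, to the left of the work. Origin at its underside.

How it is judged:
On the way, in this order (a step that is already met when the one before it is completed fails the run):
1. the lock ring is turned to its locked mark (value of joint lock_ring above 0.9 rad), for 0.2 s.
2. the paddle is lifted clear of its cup (z of paddle in the frame of cup above 0.047 m and value of joint lock_ring above 0.9 rad), for 0.1 s.
3. the paddle's foot is meshed in the drive socket, ring still locked (z of paddle in the frame of socket_mouth below -0.018 m and horizontal distance between paddle and socket_mouth below 0.004 m and value of joint lock_ring above 0.9 rad), for 0.2 s.
At the end, for the whole second after the job is handed in: Lock ring above 0.9 rad; paddle still, upright within 0.1 rad, within 4 mm of the socket axis, foot over 30 mm below the mouth; seat pressed over 6 mm with over 5 N; fingers round the grip (TCP within 35 mm of its middle, over 5 N on it) (value of joint lock_ring above 0.9 rad and horizontal distance between paddle and socket_mouth below 0.004 m and z of paddle in the frame of socket_mouth below -0.03 m and angle between paddle's own z axis and vertical below 0.1 rad and value of joint seat above 0.006 m and contact force between paddle and seat above 5 N and contact force between the fingers and paddle above 5 N and distance between the grasp point and paddle_grip below 0.035 m and linear speed of paddle below 0.02 m/s); the arm keeps its last pose, push and grip.
It fails at once if the salt shaker is moved more than 3 cm (distance of salt_shaker from where it was at the start of the episode above 0.03 m).
It fails at once if the kitchen timer is moved more than 3 cm (distance of kitchen_timer from where it was at the start of the episode above 0.03 m).
It fails at once if the dressing pouch is moved more than 3 cm (distance of dressing_pouch from where it was at the start of the episode above 0.03 m).
It also fails if it takes over 50 s, if anything falls off the work surface, if the arm or the gripper's body presses on something with over 40 N, if the wrist force passes 120 N, or if a joint passes its speed limit or range.

## Working session

There is one attempt and no reset: what is moved stays moved. The work goes in short steps, Python scripts to look and compute and a shell command to move; the robot and the scene stay as the last step left them, time stands still between calls to the robot, and variables do not carry over. Pictures are saved under pics/ and viewed, at most 10 in all, crops included, and the job is handed in when it is done.

```bash
mkdir -p pics
cat > h.py <<'E'
import numpy as np, cv2
from scipy.spatial.transform import Rotation as Ro
from workcell import robot, imaging, workorder, models
def ray(cam,uv,st=None):
    m=imaging.camera_model(cam)
    d=np.array([(uv[0]-m["cx"])/m["fx"],(uv[1]-m["cy"])/m["fy"],1.])
    if cam=="wrist":
        st=st or robot.observe(); T=np.array(m["tool_from_camera"])
        R=Ro.from_rotvec(st["tcp_rot"]).as_matrix()
        return R@T[:3,3]+np.array(st["position"]), R@T[:3,:3]@d
    R=np.array(m["R"]);t=np.array(m["t"])
    return -R.T@t, R.T@d
def plane(cam,uv,z,st=None):
    o,d=ray(cam,uv,st); return o+d*(z-o[2])/d[2]
def tri(rays):
    A=np.zeros((3,3));b=np.zeros(3)
    for o,d in rays:
        d=d/np.linalg.norm(d);P=np.eye(3)-np.outer(d,d);A+=P;b+=P@o
    x=np.linalg.solve(A,b)
    return x,[float(np.linalg.norm((np.eye(3)-np.outer(d,d)/(d@d))@(x-o))) for o,d in rays]
E
python3 - <<'E'
from h import *
np.set_printoptions(precision=4,suppress=True)
print(robot.observe())
ims={}
for c in("scene","top"):
    im=imaging.capture(c);ims[c]=im;cv2.imwrite(f"pics/{c}0.png",im[...,::-1])
for l in["ring_center","socket_mouth","paddle","paddle_grip","cup","mixer_base","salt_shaker","kitchen_timer","dressing_pouch"]:
    r={}
    for c in("scene","top"):
        q=models.pinpoint(c,l)
        if q: r[c]=q[0]; print(l,c,np.array(q[0]["xy"]),round(q[0]["confidence"],2))
    if len(r)==2: print("   ",*tri([ray(c,r[c]["xy"]) for c in r]))
E
```

```text
{'clock': 0.0, 'joint_pos': array([ 1.118 ,  0.0534,  1.6143,  0.    ,  1.476 , -0.119 ]), 'qvel': array([-0.0013,  0.0008,  0.0001, -0.0006, -0.0003, -0.0002]), 'effort': array([ -0.0016, -39.3695, -37.017 ,  -0.0003,   0.0075,  -0.    ]), 'position': array([0.2045, 0.59  , 0.2487]), 'tcp_rot': array([-0.5218, -3.0974,  0.0031]), 'contact_force': array([0.5366, 0.2876, 0.4751]), 'torque': array([ 0.0038,  0.0373, -0.0266]), 'finger_force': 0.0, 'grip_width': 0.08496423871853338}
ring_center scene [396.2 324.9] 0.67
ring_center top [461.7 255.1] 0.76
    [ 0.5005 -0.1577  0.0801] [0.004427724816931358, 0.004427724816931507]
socket_mouth scene [400.1 323.5] 0.73
socket_mouth top [463.8 259.9] 0.57
    [ 0.4949 -0.1623  0.0936] [0.0015934282191546196, 0.0015934282191545706]
paddle scene [293.8 272.5] 0.59
paddle top [319.5 262.2] 0.7
    [0.4965 0.1234 0.021 ] [0.0014914674591336096, 0.0014914674591334986]
paddle_grip scene [289.  247.4] 0.69
paddle_grip top [318.4 261.1] 0.64
    [0.4949 0.1276 0.1047] [0.005147050373567748, 0.0051470503735677065]
cup scene [292.6 275.8] 0.66
cup top [315.4 263.6] 0.77
    [0.4957 0.1306 0.0038] [0.000970410773075194, 0.000970410773075124]
mixer_base scene [393.9 351.2] 0.61
mixer_base top [452.  260.6] 0.86
    [ 0.4936 -0.162  -0.0046] [0.0005559235750583933, 0.0005559235750583749]
salt_shaker scene [344.8 236.2] 0.88
salt_shaker top [316.5 178. ] 0.79
    [ 0.6801  0.1251 -0.0063] [0.0008873597749359559, 0.000887359774935944]
kitchen_timer scene [377.  252.4] 0.68
kitchen_timer top [364.2 174. ] 0.84
    [0.6816 0.0243 0.008 ] [0.003637624859428481, 0.003637624859428489]
dressing_pouch scene [189.4 233.1] 0.71
dressing_pouch top [364.7 176.4] 0.28
    [0.4492 0.1107 0.3235] [0.18129808928103472, 0.18129808928103466]
```

```bash
python3 -m jog --help | head -20; ls
```

```text
h.py
picsinvalid input: not JSON, or not a number
```

View pics/top0.png

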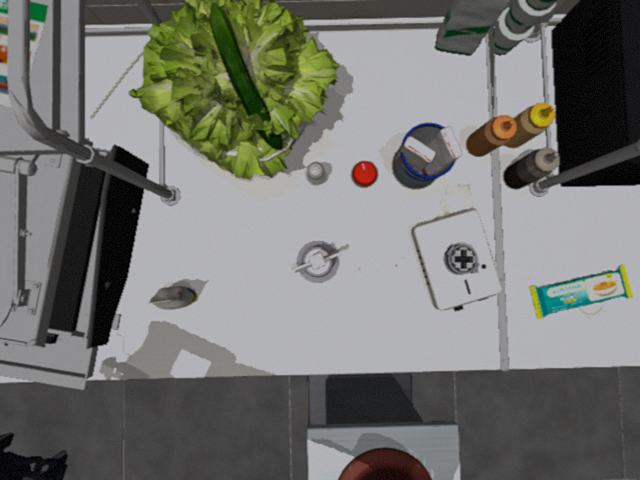

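View pics/scene0.png

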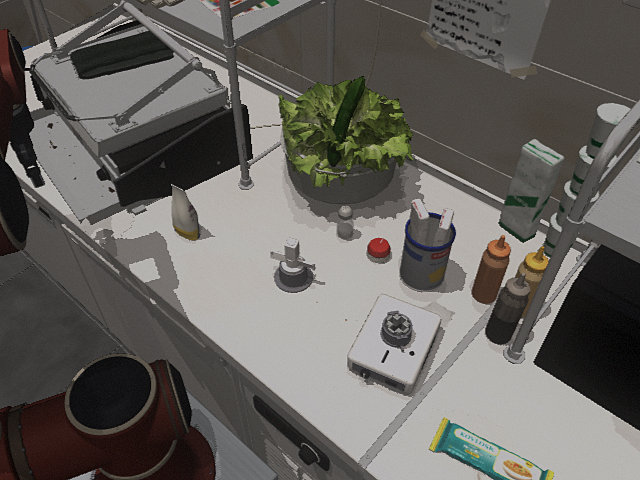

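Run:
```python
from h import *
print(imaging.camera_model("wrist"))
st=robot.observe();print(st["clock"],Ro.from_rotvec(st["tcp_rot"]).as_matrix().round(3))
```

```text
{'fx': 415.0863803553399, 'fy': 415.0863803553399, 'cx': 318.71112935675876, 'cy': 244.19774248292484, 'tool_from_camera': array([[-9.13940035e-04, -9.64252510e-01, -2.64983512e-01,
         6.68426761e-02],
       [ 9.99999144e-01, -1.12952013e-03,  6.61185934e-04,
         7.89713594e-04],
       [-9.36854408e-04, -2.64982681e-01,  9.64252716e-01,
        -1.24538957e-01],
       [ 0.00000000e+00,  0.00000000e+00,  0.00000000e+00,
         1.00000000e+00]])}
1.0 [[-0.945  0.328  0.   ]
 [ 0.328  0.945 -0.   ]
 [-0.     0.    -1.   ]]
```

The top view shows the paddle in its cup at (318,260), blades towards (345,247). The mixer ring is at (462,257), with the rib at (467,287) and the stud at (484,267). The scene view agrees: ring at (398,326), paddle at (291,250), shaker, timer and pouch clear of the path. Next I move over the mixer at the current height.

```bash
R='[[-0.69,-0.82,0,0,0,0,1],[-0.69,-0.82,0,0,0,0,1],[-0.69,-0.82,0,0,0,0,1],[-0.69,-0.82,0,0,0,0,1]]'; python3 -m jog '[[-0.69,-0.82,0,0,0,0,1],[-0.69,-0.82,0,0,0,0,1],[-0.69,-0.82,0,0,0,0,1],[-0.69,-0.82,0,0,0,0,1]]'
python3 -m jog '[[-0.69,-0.82,0,0,0,0,1],[-0.69,-0.82,0,0,0,0,1],[-0.69,-0.82,0,0,0,0,1],[-0.69,-0.82,0,0,0,0,1]]'
python3 -m jog '[[-0.69,-0.82,0,0,0,0,1],[-0.69,-0.82,0,0,0,0,1],[-0.69,-0.82,0,0,0,0,1],[-0.69,-0.82,0,0,0,0,1]]'
python3 -m jog '[[-0.69,-0.82,0,0,0,0,1],[-0.69,-0.82,0,0,0,0,1],[-0.69,-0.82,0,0,0,0,1],[-0.69,-0.82,0,0,0,0,1]]'
python3 -m jog '[[-0.69,-0.82,0,0,0,0,1],[-0.69,-0.82,0,0,0,0,1],[-0.69,-0.82,0,0,0,0,1],[-0.69,-0.82,0,0,0,0,1],[-0.69,-0.82,0,0,0,0,1],[-0.69,-0.82,0,0,0,0,1]]'
python3 - <<'E'
from h import *
np.set_printoptions(precision=4,suppress=True)
st=robot.observe();im=imaging.capture("wrist")
print(st["clock"],st["position"],st["tcp_rot"],st["joint_pos"])
cv2.imwrite("pics/w1.png",im[...,::-1])
for l,z in[("ring_center",.078),("socket_mouth",.093),("mixer_base",.0)]:
    q=models.pinpoint("wrist",l)
    if q: print(l,q[0]["xy"],q[0]["confidence"],plane("wrist",q[0]["xy"],z,st))
E
```

```text
clock: 1.33
position: [0.2626, 0.4385, 0.2498]
tcp_rot: [0.521, 3.098, -0.001]
contact_force: [0.6, -1.1, -0.5]
grip_width: 0.0851
finger_force: 0.0
clock: 1.67
position: [0.32, 0.2882, 0.2501]
tcp_rot: [0.522, 3.097, 0.0]
contact_force: [0.7, 0.1, -0.7]
grip_width: 0.0853
finger_force: 0.0
clock: 2.0
position: [0.3776, 0.1379, 0.2504]
tcp_rot: [0.523, 3.096, 0.0]
contact_force: [0.6, 0.5, 0.1]
grip_width: 0.0854
finger_force: 0.0
clock: 2.33
position: [0.4351, -0.0126, 0.2504]
tcp_rot: [0.524, 3.096, -0.0]
contact_force: [0.4, 1.0, -0.6]
grip_width: 0.0857
finger_force: 0.0
clock: 2.83
position: [0.4923, -0.1616, 0.2497]
tcp_rot: [-0.526, -3.096, -0.001]
contact_force: [0.6, 0.5, 0.3]
grip_width: 0.0852
finger_force: 0.0
2.8333 [ 0.4923 -0.1616  0.2497] [-0.5263 -3.0961 -0.0009] [-0.461  -0.2055  1.8577  0.0003  1.4906 -1.6951]
socket_mouth [324.1, 230.6] 0.82 [ 0.4943 -0.1572  0.093 ]
mixer_base [321.1, 210.8] 0.89 [ 0.4972 -0.1598  0.    ]
```

View pics/w1.png

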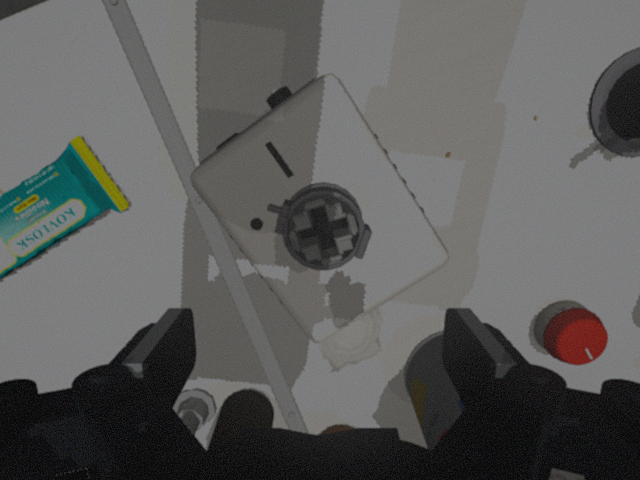

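The wrist view shows the ring at (322,229), with the pointer ridge to its left at (276,209) and the other lug at (365,242). The rib is at (279,160) and the stud at (257,225). I'll rectify this to a metric, world-aligned crop and read the angles from it.

```bash
cat >> h.py <<'E'
def rectify(im,cam,c,z,st=None,half=.075,s=7000):
    """world-aligned view of plane z: image right=+x, up=+y, centred on c; s px per m"""
    n=int(2*half*s);w=[(-half,-half),(half,-half),(half,half),(-half,half)]
    m=imaging.camera_model(cam)
    if cam=="wrist":
        T=np.array(m["tool_from_camera"]);W=np.eye(4);W[:3,:3]=Ro.from_rotvec(st["tcp_rot"]).as_matrix();W[:3,3]=st["position"]
        M=np.linalg.inv(W@T)
    else: M=np.eye(4);M[:3,:3]=m["R"];M[:3,3]=m["t"]
    src=[]
    for a,b in w:
        p=M@[c[0]+a,c[1]+b,z,1];src.append([m["fx"]*p[0]/p[2]+m["cx"],m["fy"]*p[1]/p[2]+m["cy"]])
    dst=[[(a+half)*s,(half-b)*s] for a,b in w]
    H=cv2.getPerspectiveTransform(np.float32(src),np.float32(dst))
    return cv2.warpPerspective(im,H,(n,n),flags=cv2.INTER_CUBIC)
E
python3 - <<'E'
from h import *
st=robot.observe();im=cv2.imread("pics/w1.png")
# same pose as when captured
a=rectify(im,"wrist",(.494,-.159),.090,st,.045,8800)
a=cv2.convertScaleAbs(a,alpha=2.0,beta=0)
b=rectify(im,"wrist",(.494,-.159),.056,st,.09,4400)
print(a.shape,b.shape)
a=cv2.resize(a,(600,600)) # 6.667 px/mm
cv2.imwrite("pics/r1.png",a)
# rib: dark blob on the base top
g=cv2.cvtColor(b,cv2.COLOR_BGR2GRAY);n,l,s,c=cv2.connectedComponentsWithStats((g<60).astype(np.uint8))
for i in range(1,n):
    if 200<s[i,4]<6000:
        p=np.argwhere(l==i);e,v=np.linalg.eigh(np.cov(p.T))
        x=(c[i]-b.shape[0]/2)/4400*1000
        print(s[i,4],"dx,dy mm",x[0].round(1),-x[1].round(1),"axis deg",np.degrees(np.arctan2(-v[0,1],v[1,1])).round(1),np.sqrt(e).round(1))
E
```

```text
(792, 792, 3) (792, 792, 3)
317 dx,dy mm 17.2 34.1 axis deg 20.6 [4.2 6.8]
2669 dx,dy mm -54.4 -12.3 axis deg 15.6 [ 5.9 37.4]
1573 dx,dy mm -80.7 -39.4 axis deg 103.2 [ 3.6 46.1]
1353 dx,dy mm -13.9 -46.7 axis deg 49.6 [10.4 10.4]
```

View pics/r1.png

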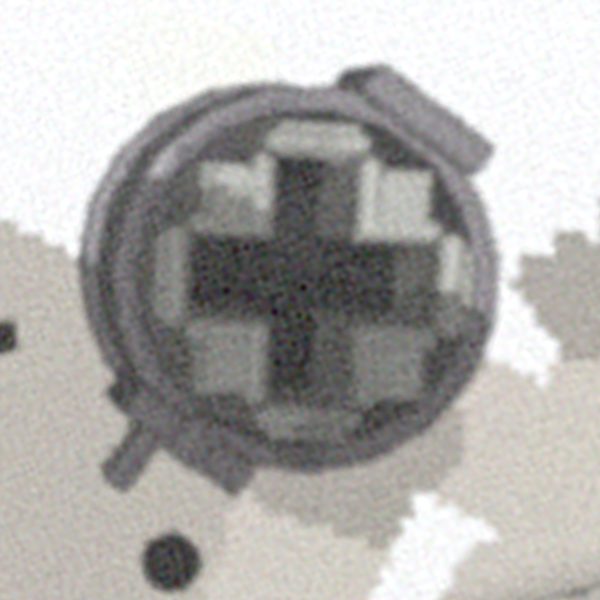

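In the rectified crop the ring centre is at about (310,279) px, or world (0.4955,-0.156). The lug axis is at about 52°, with the pointer at 232°, lower left. The stud is at 253°, so the locked direction is about 195.6°. The socket slots lie almost along world x and y. I align the closing axis, lower partway and check again.

```bash
python3 -m jog '[[-0.008,0.042,0.2,0,0,0.052,1],[-0.008,0.042,0.4,0,0,0.052,1],[-0.008,0.042,0.6,0,0,0.052,1],[-0.008,0.042,0.6,0,0,0.052,1],[-0.008,0.042,0.6,0,0,0.052,1]]'
python3 - <<'E'
from h import *
np.set_printoptions(precision=4,suppress=True)
st=robot.observe();im=imaging.capture("wrist")
print(st["clock"],st["position"],st["joint_pos"]); R=Ro.from_rotvec(st["tcp_rot"]).as_matrix();print("y deg",np.degrees(np.arctan2(R[1,1],R[0,1])),"tilt",R[:,2])
for l,z in[("ring_center",.078),("socket_mouth",.093),("mixer_base",.0)]:
    q=models.pinpoint("wrist",l)
    if q: print(l,q[0]["xy"],q[0]["confidence"],plane("wrist",q[0]["xy"],z,st))
a=rectify(im[...,::-1].copy(),"wrist",(.4955,-.156),.090,st,.045,6667)
a=cv2.convertScaleAbs(a,alpha=2.0)
cv2.imwrite("pics/r2.png",a)
E
```

```text
clock: 3.45
position: [0.4942, -0.153, 0.1587]
tcp_rot: [-1.012, -2.97, -0.001]
contact_force: [-0.5, -0.3, 0.6]
grip_width: 0.0852
finger_force: 0.0
3.45 [ 0.4942 -0.153   0.1587] [-0.4442 -0.1301  1.9468  0.0001  1.3286 -1.3582]
y deg 52.36777689570634 tilt [-0.0033  0.0017 -1.    ]
socket_mouth [312.4, 282.6] 0.93 [ 0.4962 -0.1574  0.093 ]
mixer_base [312.5, 236.0] 0.94 [ 0.4953 -0.1583  0.    ]
```

View pics/r2.png

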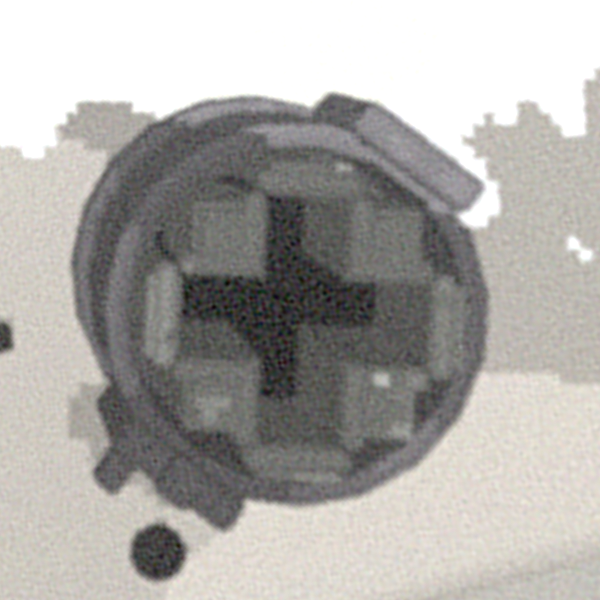

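The closer view puts the ring centre at about (300,312) px, or world (0.4955,-0.1577). The lug faces are square to 53°, and my closing axis is at 52.4°. I descend and grip the lugs.

```bash
python3 -m jog '[[-0.025,-0.018,0.15,0,0,0,1],[-0.025,-0.018,0.35,0,0,0,1],[-0.025,-0.018,0.5,0,0,0,1],[-0.025,-0.018,0.551,0,0,0,1],[-0.025,-0.018,0.551,0,0,0,1]]' && python3 -m jog '[[0,0,0,0,0,0,0.6],[0,0,0,0,0,0,0.6],[0,0,0,0,0,0,0.6],[0,0,0,0,0,0,0.6],[0,0,0,0,0,0,0.6],[0,0,0,0,0,0,0.6]]' 35
```

```text
clock: 4.07
position: [0.4959, -0.1587, 0.0764]
tcp_rot: [-1.017, -2.97, -0.0]
contact_force: [-0.3, 0.0, 0.4]
grip_width: 0.0857
finger_force: 0.0
clock: 4.57
position: [0.4974, -0.161, 0.0804]
tcp_rot: [1.017, 2.97, -0.006]
contact_force: [-6.2, -4.1, 4.0]
grip_width: 0.0655
finger_force: 40.8
```

```bash
python3 -m jog '[[0,0,0,0,0,0.015,0.6],[0,0,0,0,0,0.03,0.6],[0,0,0,0,0,0.045,0.6],[0,0,0,0,0,0.06,0.6],[0,0,0,0,0,0.075,0.6],[0,0,0,0,0,0.09,0.6],[0,0,0,0,0,0.1,0.6],[0,0,0,0,0,0.108,0.6],[0,0,0,0,0,0.11,0.6],[0,0,0,0,0,0.11,0.6],[0,0,0,0,0,0.11,0.6]]'
python3 - <<'E'
from h import *
st=robot.observe();R=Ro.from_rotvec(st["tcp_rot"]).as_matrix();print(np.degrees(np.arctan2(R[1,1],R[0,1])),R[:,2],st["torque"],st["joint_pos"].round(2))
E
```

```text
clock: 5.48
position: [0.4959, -0.1619, 0.0804]
tcp_rot: [1.963, 2.45, -0.011]
contact_force: [-11.5, -8.5, 7.5]
grip_width: 0.0654
finger_force: 41.2
12.596973518051664 [-0.00286779 -0.00635192 -0.99997571] [-1.13773666  1.65343035 -0.04618267] [-0.45 -0.02  1.99 -0.01  1.18 -0.67]
```

```bash
python3 -m jog '[[0,0,0,0,0,0,1],[0,0,0,0,0,0,1],[0,0,0,0,0,0,1],[0,0,0,0,0,0,1],[0,0,0,0,0,0,1],[0,0,-0.3,0,0,0,1],[0,0,-0.6,0,0,0,1],[0,0,-0.6,0,0,0,1],[0,0,-0.6,0,0,0,1],[0,0,-0.6,0,0,0,1]]'
python3 - <<'E'
from h import *
np.set_printoptions(precision=4,suppress=True)
st=robot.observe();im=imaging.capture("wrist")
print(st["position"])
R=Ro.from_rotvec(st["tcp_rot"]).as_matrix();print("y deg",np.degrees(np.arctan2(R[1,1],R[0,1])),"tilt",R[:,2])
for l,z in[("ring_center",.078),("socket_mouth",.093),("mixer_base",.0)]:
    q=models.pinpoint("wrist",l)
    if q: print(l,q[0]["xy"],q[0]["confidence"],plane("wrist",q[0]["xy"],z,st))
cv2.imwrite("pics/w3.png",im[...,::-1])
a=rectify(im[...,::-1].copy(),"wrist",(.4955,-.158),.090,st,.055,5454)
cv2.imwrite("pics/r3.png",cv2.convertScaleAbs(a,alpha=2.0))
E
```

```text
clock: 6.32
position: [0.497, -0.159, 0.1677]
tcp_rot: [1.964, 2.45, 0.001]
contact_force: [-0.2, -0.3, -1.2]
grip_width: 0.0857
finger_force: 0.0
[ 0.497  -0.159   0.1677]
y deg 12.569968575133348 tilt [ 0.0011 -0.0004 -1.    ]
socket_mouth [313.3, 266.1] 0.88 [ 0.4947 -0.1579  0.093 ]
mixer_base [314.2, 226.1] 0.88 [ 0.4944 -0.1585  0.    ]
```

View pics/r3.png

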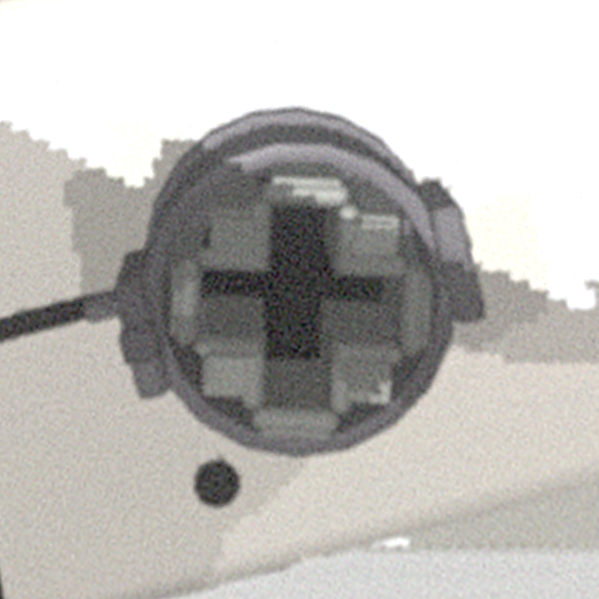

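The ring pointer now meets the rib at (110,300) px, so it is locked. The socket is centred at about (301,303) px, or world (0.4955,-0.1585), with its slots at about -2° in world. On to the paddle.

```bash
python3 -m jog '[[0.93,0.2,-0.28,0,0,0,1],[0.93,0.2,-0.28,0,0,0,1],[0.93,0.2,-0.28,0,0,0,1],[0.93,0.2,-0.28,0,0,0,1]]' && python3 -m jog '[[0.93,0.2,-0.28,0,0,-0.034,1],[0.93,0.2,-0.28,0,0,-0.034,1],[0.93,0.2,-0.28,0,0,-0.034,1],[0.93,0.2,-0.28,0,0,-0.034,1],[0.93,0.2,-0.28,0,0,-0.034,1],[0.93,0.2,-0.28,0,0,-0.034,1]]'
python3 - <<'E'
from h import *
np.set_printoptions(precision=4,suppress=True)
st=robot.observe();im=imaging.capture("wrist")
print(st["position"])
R=Ro.from_rotvec(st["tcp_rot"]).as_matrix();print("y deg",np.degrees(np.arctan2(R[1,1],R[0,1])),"tilt",R[:,2])
for l,z in[("paddle_grip",.099),("paddle",.009),("cup",.0)]:
    q=models.pinpoint("wrist",l)
    if q: print(l,q[0]["xy"],q[0]["confidence"],plane("wrist",q[0]["xy"],z,st), tri([ray("wrist",q[0]["xy"],st)]+[ray(c,u) for c,u in (("scene",(289,247.4)),("top",(318.4,261.1)))]) if l=="paddle_grip" else "")
a=rectify(im[...,::-1].copy(),"wrist",(.4955,.127),.119,st,.06,5000)
cv2.imwrite("pics/r4.png",cv2.convertScaleAbs(a,alpha=1.3))
E
```

```text
clock: 6.85
position: [0.495, -0.0134, 0.2091]
tcp_rot: [-1.962, -2.451, -0.001]
contact_force: [0.5, -0.2, 0.3]
grip_width: 0.0856
finger_force: 0.0
clock: 7.35
position: [0.4942, 0.1272, 0.2504]
tcp_rot: [-1.689, -2.648, 0.002]
contact_force: [-0.3, -0.1, -0.1]
grip_width: 0.0853
finger_force: 0.0
[0.4942 0.1272 0.2504]
y deg 24.946079940739853 tilt [-0.0015 -0.0007 -1.    ]
paddle_grip [325.6, 232.3] 0.73 [0.4989 0.1297 0.099 ] (array([0.4967, 0.1291, 0.102 ]), [0.0022116231081661256, 0.005390850753116164, 0.005396444710524005])
paddle [321.1, 211.2] 0.95 [0.4975 0.1263 0.009 ]
```

View pics/r4.png

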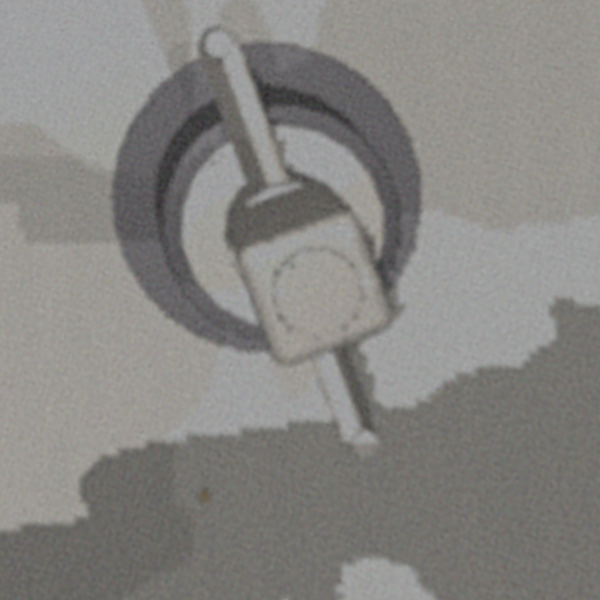

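The grip's top face is centred at about (317,289) px, or world (0.4989,0.1292), with faces at about 21.5°. The network's pinpoint agrees. I trim the yaw, descend and grip.

```bash
python3 -m jog '[[0,0.034,0,0,0,0.0095,1],[0,0.034,0.25,0,0,0.0095,1],[0,0.034,0.5,0,0,0.0095,1],[0,0.034,0.75,0,0,0.0095,1],[0,0.034,0.9,0,0,0.0095,1],[0,0.034,0.99,0,0,0.0095,1],[0,0.034,0.99,0,0,0.0095,1]]' && python3 -m jog '[[0,0,0,0,0,0,0],[0,0,0,0,0,0,0],[0,0,0,0,0,0,0],[0,0,0,0,0,0,0],[0,0,0,0,0,0,0],[0,0,0,0,0,0,0],[0,0,0,0,0,0,0],[0,0,0,0,0,0,0],[0,0,0,0,0,0,0],[0,0,0,0,0,0,0]]' 60
```

```text
clock: 8.13
position: [0.496, 0.1269, 0.0979]
tcp_rot: [-1.77, -2.587, 0.009]
contact_force: [-0.3, -0.3, -0.8]
grip_width: 0.0857
finger_force: 0.0
clock: 8.97
position: [0.5, 0.1285, 0.1042]
tcp_rot: [1.77, 2.594, 0.001]
contact_force: [-1.5, -1.3, 5.7]
grip_width: 0.0252
finger_force: 62.4
```

```bash
python3 -m jog '[[0,0,-0.1,0,0,0,0],[0,0,-0.25,0,0,0,0],[0,0,-0.4,0,0,0,0],[0,0,-0.55,0,0,0,0],[0,0,-0.7,0,0,0,0],[0,0,-0.7,0,0,0,0],[0,0,-0.7,0,0,0,0],[0,0,-0.7,0,0,0,0]]'
python3 - <<'E'
from h import *
np.set_printoptions(precision=4,suppress=True)
st=robot.observe();R=Ro.from_rotvec(st["tcp_rot"]).as_matrix()
print(st["position"],"y deg",np.degrees(np.arctan2(R[1,1],R[0,1])),"tilt",R[:,2],st["grip_width"],st["contact_force"])
im=imaging.capture("scene");P=[]
for l in("paddle","paddle_grip"):
    r={}
    for c in("scene","top"):
        if l=="paddle" and c=="top": imaging.capture(c)
        q=models.pinpoint(c,l)
        if q:r[c]=q[0]["xy"];print(l,c,q[0]["xy"],q[0]["confidence"])
    if len(r)==2: print(tri([ray(c,r[c]) for c in r]))
E
```

```text
clock: 9.63
position: [0.4983, 0.1285, 0.2058]
tcp_rot: [-1.77, -2.593, 0.003]
contact_force: [-0.6, -0.0, -2.7]
grip_width: 0.0254
finger_force: 61.8
[0.4983 0.1285 0.2058] y deg 21.38242204034753 tilt [-0.0027 -0.0002 -1.    ] 0.025396306250809374 [-0.6227 -0.0356 -2.7459]
paddle scene [292.4, 243.7] 0.68
paddle_grip scene [288.2, 215.2] 0.57
paddle_grip top [363.8, 176.8] 0.22
(array([0.5683, 0.0881, 0.2128]), [0.08635073673753797, 0.0863507367375379])
```

```bash
python3 -m jog '[[-0.22,-0.09,-0.065,0,0,0,0],[-0.44,-0.18,-0.065,0,0,0,0],[-0.66,-0.27,-0.065,0,0,0,0],[-0.885,-0.357,-0.065,0,0,0,0]]' && python3 -m jog '[[-0.22,-0.09,-0.065,0,0,0.0,0],[-0.44,-0.18,-0.065,0,0,0.015,0],[-0.66,-0.27,-0.065,0,0,0.03,0],[-0.885,-0.357,-0.065,0,0,0.045,0],[-0.885,-0.357,-0.065,0,0,0.06,0],[-0.885,-0.357,-0.065,0,0,0.065,0],[-0.885,-0.357,-0.065,0,0,0.065,0],[-0.885,-0.357,-0.065,0,0,0.065,0]]'
python3 - <<'E'
from h import *
np.set_printoptions(precision=4,suppress=True)
st=robot.observe();R=Ro.from_rotvec(st["tcp_rot"]).as_matrix()
print(st["position"],"y deg",np.degrees(np.arctan2(R[1,1],R[0,1])),"tilt",R[:,2])
im=imaging.capture("wrist");cv2.imwrite("pics/w5.png",im[...,::-1])
for l,z in(("socket_mouth",.093),("mixer_base",0),("paddle",.13),("paddle_grip",.22)):
    q=models.pinpoint("wrist",l)
    if q: print(l,q[0]["xy"],q[0]["confidence"],plane("wrist",q[0]["xy"],z,st))
E
```

```text
clock: 10.27
position: [0.4975, -0.0157, 0.2175]
tcp_rot: [1.769, 2.596, 0.0]
contact_force: [0.7, 0.1, -1.7]
grip_width: 0.0255
finger_force: 61.5
clock: 10.93
position: [0.4961, -0.1578, 0.2269]
tcp_rot: [-2.259, -2.182, 0.0]
contact_force: [1.1, 1.5, -2.3]
grip_width: 0.0252
finger_force: 61.6
[ 0.4961 -0.1578  0.2269] y deg -1.9837605699147458 tilt [-0.0006  0.0003 -1.    ]
mixer_base [317.2, 212.1] 0.87 [ 0.4951 -0.1576  0.    ]
paddle [312.7, 256.6] 0.81 [ 0.4931 -0.1578  0.13  ]
paddle_grip [317.6, 336.6] 0.55 [ 0.4961 -0.1596  0.22  ]
```

View pics/w5.png

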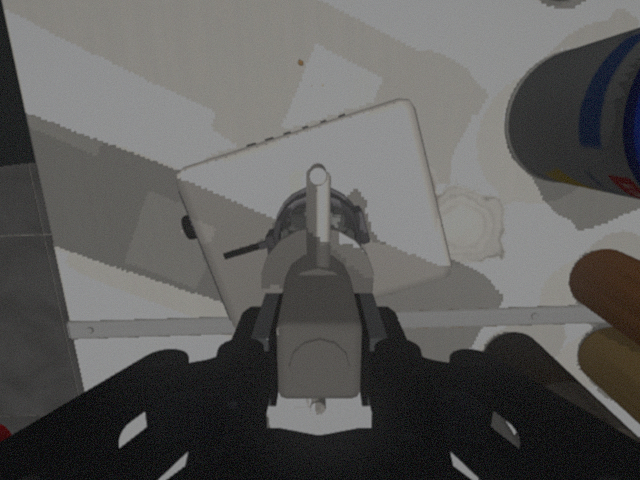

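The wrist view shows the paddle upright between the pads, blade tip at (317,175), and the ring directly below it with pointer and rib still in line at (245,247). I lower it in steps and watch the force.

```bash
python3 -m jog '[[0,0,0.08,0,0,0,0],[0,0,0.16,0,0,0,0],[0,0,0.2,0,0,0,0],[0,0,0.23,0,0,0,0],[0,0,0.25,0,0,0,0],[0,0,0.27,0,0,0,0],[0,0,0.29,0,0,0,0],[0,0,0.29,0,0,0,0]]' && python3 -m jog '[[0,0,0.02,0,0,0,0],[0,0,0.03,0,0,0,0],[0,0,0.045,0,0,0,0],[0,0,0.06,0,0,0,0],[0,0,0.06,0,0,0,0]]'
```

```text
clock: 11.85
position: [0.4962, -0.1578, 0.1834]
tcp_rot: [-2.26, -2.182, 0.001]
contact_force: [-0.2, -0.4, -2.0]
grip_width: 0.0254
finger_force: 61.6
clock: 12.27
position: [0.4961, -0.1578, 0.1744]
tcp_rot: [-2.26, -2.182, 0.001]
contact_force: [0.2, -1.1, -2.4]
grip_width: 0.0253
finger_force: 61.7
```

```bash
python3 -m jog '[[0,0,0.02,0,0,0,0],[0,0,0.04,0,0,0,0],[0,0,0.06,0,0,0,0],[0,0,0.07,0,0,0,0],[0,0,0.07,0,0,0,0]]' && python3 -m jog '[[0,0,0.02,0,0,0,0],[0,0,0.04,0,0,0,0],[0,0,0.05,0,0,0,0],[0,0,0.06,0,0,0,0],[0,0,0.06,0,0,0,0],[0,0,0.06,0,0,0,0]]'
```

```text
clock: 12.68
position: [0.496, -0.1578, 0.1637]
tcp_rot: [-2.26, -2.181, 0.001]
contact_force: [-0.1, 0.2, -1.5]
grip_width: 0.0252
finger_force: 61.6
clock: 13.18
position: [0.4965, -0.158, 0.1565]
tcp_rot: [2.26, 2.182, -0.0]
contact_force: [-3.1, -0.0, 5.9]
grip_width: 0.0254
finger_force: 62.5
```

```bash
python3 -m jog '[[0,0,0.02,0,0,0,0],[0,0,0.03,0,0,0,0],[0,0,0.03,0,0,0,0],[0,0,0.03,0,0,0,0]]' && python3 -m jog '[[0,0,0.02,0,0,0,0],[0,0,0.03,0,0,0,0],[0,0,0.03,0,0,0,0],[0,0,0.03,0,0,0,0]]'
```

```text
clock: 13.52
position: [0.4968, -0.1582, 0.1553]
tcp_rot: [2.26, 2.182, -0.001]
contact_force: [-9.7, 2.0, 20.3]
grip_width: 0.0256
finger_force: 64.7
clock: 13.85
position: [0.4973, -0.1585, 0.1552]
tcp_rot: [2.259, 2.182, -0.002]
contact_force: [-17.8, 5.9, 39.6]
grip_width: 0.0255
finger_force: 67.7
```

```bash
python3 -m jog '[[0,0,-0.02,0,0,0,0],[0,0,-0.028,0,0,0,0],[0,0,-0.028,0,0,0,0],[0,0,-0.028,0,0,0,0],[0,0,-0.028,0,0,0,0],[0,0,-0.028,0,0,0,0]]'
python3 - <<'E'
from h import *
np.set_printoptions(precision=4,suppress=True)
st=robot.observe();R=Ro.from_rotvec(st["tcp_rot"]).as_matrix()
print(st["position"],"y deg",np.degrees(np.arctan2(R[1,1],R[0,1])),"tilt",R[:,2],st["qvel"])
im=imaging.capture("wrist");sc=imaging.capture("scene")
a=cv2.resize(sc[220:420,300:500],(600,600),interpolation=cv2.INTER_CUBIC)[...,::-1]
cv2.imwrite("pics/s6.png",a);cv2.imwrite("pics/w6.png",im[...,::-1])
E
```

```text
clock: 14.35
position: [0.4969, -0.1582, 0.1552]
tcp_rot: [2.259, 2.182, -0.001]
contact_force: [-9.8, 2.2, 21.4]
grip_width: 0.0254
finger_force: 64.7
[ 0.4969 -0.1582  0.1552] y deg -2.004213784019393 tilt [ 0.0003 -0.001  -1.    ] [ 0.0014 -0.0009 -0.0011 -0.001   0.0003 -0.0003]
```

View pics/w6.png

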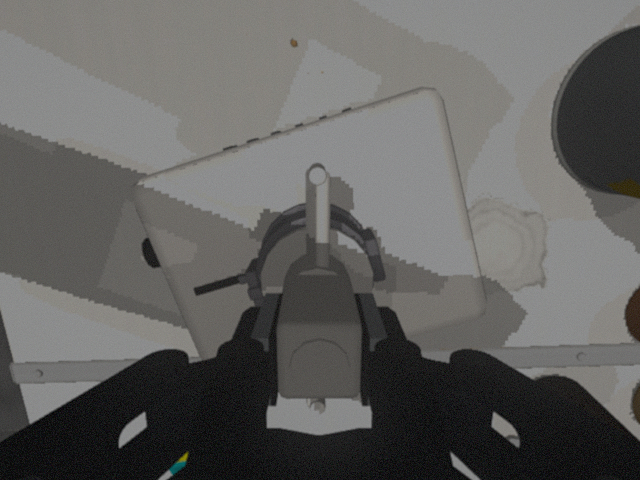

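View pics/s6.png

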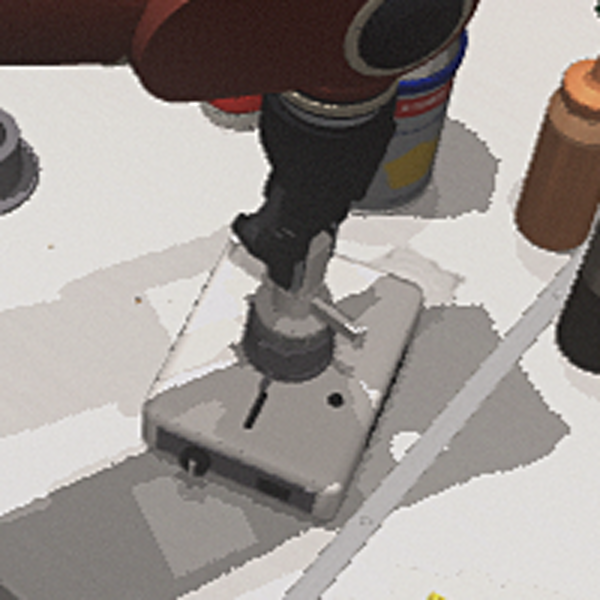

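The scene crop shows the flange resting on the ring at (290,320), so the paddle is home. The wrist view shows the pointer still in line with the rib at (225,284). The paddle sits unchanged in the grip (blade tip at (317,175) as before), and the tool is pressing at about 20 N. I'm handing in.

```bash
python3 -c "
from h import *
print(workorder.finish_job())"
```

```text
the job is handed in; nothing more can be done
None
```

I handed the job in at about 14.5 s of robot time with the ring at its locked mark and the paddle pushed home in the drive socket, gripped at about 65 N and pressed down with about 21 N; the hand-in returned no verdict.

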